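Clear the hardness-test bench: sort specimens, box the blocks, press the cover home

TASK

Clear up after a round of hardness tests: put every hex bolt in the blue bin and every flat copper-coloured tensile coupon in the yellow bin, and lay the two round reference blocks flat in the wooden case, one in each well. Once both blocks are in, put the cover on the case and press it down until both ends have snapped under the white roller catches and it sits level and fully home. Leave the anvil, the caliper and the indenter case where they are.

Things in the scene. Friction and masses are not known exactly. Their poses are not given: they have to be found in the camera images.
- bolt1_mid (a point): hex bolt with its nut run on, bright steel, lying level along its x axis: 112 mm long, 20 mm shank, 30 mm across the flats (35 mm across corners) at the head (13 mm thick, centre at x = -49 mm) and nut (18 mm thick, centre at x = +40 mm), bare shank between x = -43 and +31 mm, about 0.33 kg. This point is the centre, on the shank's axis, 15 mm above what it lies on. z up when set out. It may be absent.
- bolt2_mid (a point): hex bolt with its nut run on, bright steel, lying level along its x axis: 112 mm long, 20 mm shank, 30 mm across the flats (35 mm across corners) at the head (13 mm thick, centre at x = -49 mm) and nut (18 mm thick, centre at x = +40 mm), bare shank between x = -43 and +31 mm, about 0.33 kg. This point is the centre, on the shank's axis, 15 mm above what it lies on. z up when set out. It may be absent.
- bolt3_mid (a point): hex bolt with its nut run on, bright steel, lying level along its x axis: 112 mm long, 20 mm shank, 30 mm across the flats (35 mm across corners) at the head (13 mm thick, centre at x = -49 mm) and nut (18 mm thick, centre at x = +40 mm), bare shank between x = -43 and +31 mm, about 0.33 kg. This point is the centre, on the shank's axis, 15 mm above what it lies on. z up when set out. It may be absent.
- coupon1_mid (a point): flat dog-bone tensile coupon of copper colour, lying along its x axis: 128 mm long, 8 mm thick, ends 22 mm wide, waist 13 mm wide between x = -26 and +26 mm, about 0.15 kg. This point is its centre, half-way up (4 mm above what it lies on). z up when set out. It may be absent.
- coupon2_mid (a point): flat dog-bone tensile coupon of copper colour, lying along its x axis: 128 mm long, 8 mm thick, ends 22 mm wide, waist 13 mm wide between x = -26 and +26 mm, about 0.15 kg. This point is its centre, half-way up (4 mm above what it lies on). z up when set out. It may be absent.
- coupon3_mid (a point): flat dog-bone tensile coupon of copper colour, lying along its x axis: 128 mm long, 8 mm thick, ends 22 mm wide, waist 13 mm wide between x = -26 and +26 mm, about 0.15 kg. This point is its centre, half-way up (4 mm above what it lies on). z up when set out. It may be absent.
- block1_mid (a point): round hardness reference block of brass, 57 mm diameter, 15 mm thick, about 0.30 kg, lying flat. This point is its centre, half-way up (7.5 mm above what it lies on).
- block2_mid (a point): round hardness reference block of bright steel, 57 mm diameter, 15 mm thick, about 0.30 kg, lying flat. This point is its centre, half-way up (7.5 mm above what it lies on).
- bin_blue: blue plastic bin fixed to the bench, open on top: outside 170 mm (x) by 140 mm (y), 55 mm high, walls and floor 5 mm. Origin at the centre of its underside, z up.
- bin_yellow: yellow plastic bin fixed to the bench, open on top: outside 170 mm (x) by 140 mm (y), 55 mm high, walls and floor 5 mm. Origin at the centre of its underside, z up.
- case: shallow wooden case fixed to the bench, outside 144 mm (x) by 190 mm (y), no higher than 42 mm. Origin at the centre of its underside, z up. Floor 5 mm thick with blue lining; two open wells side by side along y, parted by a 4 mm wide divider whose top is at z = 15 mm. Round the wells a ledge at z = 24 mm carries the cover.
- well_a (a point): centre of the lined floor of the case's well on its +y side (37 mm from the case's middle). The well is 116 mm (x) by 70 mm (y), its ledge 19 mm above the floor; it holds one block.
- well_b (a point): centre of the lined floor of the case's well on its -y side (37 mm from the case's middle). The well is 116 mm (x) by 70 mm (y), its ledge 19 mm above the floor; it holds one block.
- seat (a point): middle of the case at ledge height (z = 24 mm): where the middle of the cover's underside belongs, the cover's y axis along the case's (either way round). The recess over the ledge is 131 mm (x) by 157 mm (y); the two long rims (x = +-66 mm) rise 13 mm over the ledge and flare outward.
- roller_l (a point): nose of the white spring roller catch in the middle of the case's +y end: roller 36 mm long, 16 mm diameter, axis along x, 9.5 mm above the ledge. A cover laid on rests on both rollers, about 14 mm too high; pushed down by some 8 to 12 N on the handle, in the middle or towards each end in turn, it snaps under them and they hold it down.
- roller_r (a point): nose of the white spring roller catch in the middle of the case's -y end: roller 36 mm long, 16 mm diameter, axis along x, 9.5 mm above the ledge. A cover laid on rests on both rollers, about 14 mm too high; pushed down by some 8 to 12 N on the handle, in the middle or towards each end in turn, it snaps under them and they hold it down.
- cover_handle (a point): the cover: aluminium plate 126 mm (x) by 154 mm (y) by 5 mm thick with rounded ends, about 0.24 kg, with a black bar handle 16 mm wide (x), 80 mm long (y), its top 35 mm above the plate's underside. This point lies in the handle over the middle of the plate, 25 mm above the plate's underside and 10 mm below the handle's top. z up. It starts flat on the bench. The same either way round.
- cover_end_a (a point): point on the top face of the cover plate, 70 mm from its middle towards its +y end (z = 29 mm in the case's frame when home, about 43 mm when it rests on the roller).
- cover_end_b (a point): point on the top face of the cover plate, 70 mm from its middle towards its -y end (z = 29 mm in the case's frame when home, about 43 mm when it rests on the roller).
- anvil: bystander: dark steel anvil standing on its 70 mm disc, 50 mm high. Origin at its underside.
- caliper: bystander: digital caliper lying along y, 220 mm long, 14 mm high. Origin at its underside.
- indenter_case: bystander: dark wooden indenter case 70 by 100 by 32 mm. Origin at its underside.

How it is judged (in metres and radians):
On the way, in this order (a step that is already met when the one before it is completed fails the run):
1. both reference blocks lie flat in the case's wells (x of block1_mid in the frame of case between -0.035 and 0.035 m and y of block1_mid in the frame of case between -0.046 and 0.046 m and z of block1_mid in the frame of case between 0.008 and 0.0155 m and (angle between block1_mid's own z axis and vertical below 0.1 rad or angle between block1_mid's own z axis and vertical above 3.04 rad) and x of block2_mid in the frame of case between -0.035 and 0.035 m and y of block2_mid in the frame of case between -0.046 and 0.046 m and z of block2_mid in the frame of case between 0.008 and 0.0155 m and (angle between block2_mid's own z axis and vertical below 0.1 rad or angle between block2_mid's own z axis and vertical above 3.04 rad)), for 0.2 s.
2. the cover is pressed home in the case, under both catches (x of cover_handle in the frame of case between -0.005 and 0.005 m and y of cover_handle in the frame of case between -0.005 and 0.005 m and z of cover_end_a in the frame of case between 0.026 and 0.0315 m and z of cover_end_b in the frame of case between 0.026 and 0.0315 m), for 0.2 s.
At the end, for the whole second after the job is handed in: All bolts in the blue bin, all coupons in the yellow bin (centres inside the walls, below the rim); both blocks flat on the case's floor, one per well; cover on the ledge, within 5 mm of the middle, both ends within 2.5 mm of fully down (all of step 1 and all of step 2 and x of bolt1_mid in the frame of bin_blue between -0.078 and 0.078 m and y of bolt1_mid in the frame of bin_blue between -0.063 and 0.063 m and z of bolt1_mid in the frame of bin_blue between 0.003 and 0.055 m and x of bolt2_mid in the frame of bin_blue between -0.078 and 0.078 m and y of bolt2_mid in the frame of bin_blue between -0.063 and 0.063 m and z of bolt2_mid in the frame of bin_blue between 0.003 and 0.055 m and x of bolt3_mid in the frame of bin_blue between -0.078 and 0.078 m and y of bolt3_mid in the frame of bin_blue between -0.063 and 0.063 m and z of bolt3_mid in the frame of bin_blue between 0.003 and 0.055 m and x of coupon1_mid in the frame of bin_yellow between -0.078 and 0.078 m and y of coupon1_mid in the frame of bin_yellow between -0.063 and 0.063 m and z of coupon1_mid in the frame of bin_yellow between 0.003 and 0.055 m and x of coupon2_mid in the frame of bin_yellow between -0.078 and 0.078 m and y of coupon2_mid in the frame of bin_yellow between -0.063 and 0.063 m and z of coupon2_mid in the frame of bin_yellow between 0.003 and 0.055 m and x of coupon3_mid in the frame of bin_yellow between -0.078 and 0.078 m and y of coupon3_mid in the frame of bin_yellow between -0.063 and 0.063 m and z of coupon3_mid in the frame of bin_yellow between 0.003 and 0.055 m); the robot touches nothing.
It fails at once if the anvil is moved by more than 25 mm (distance of anvil from where it was at the start of the episode above 0.025 m).
It fails at once if the caliper is moved by more than 25 mm (distance of caliper from where it was at the start of the episode above 0.025 m).
It fails at once if the indenter case is moved by more than 25 mm (distance of indenter_case from where it was at the start of the episode above 0.025 m).
Of bolt1, bolt2, bolt3, coupon1, coupon2, coupon3 only 4 to 6 are there at a start; the rules pass over those that are not, and their reading is None.
At some moment in a run one of bolt1, bolt2, bolt3, coupon1, coupon2, coupon3 may be knocked a few centimetres aside while the robot is not near it.
It also fails if it takes over 210 s, if anything falls off the work surface, if the arm or the gripper's body presses on something with over 40 N, if the wrist force passes 120 N, or if a joint passes its speed limit or range.

ROBOT

A 6-joint arm with a two-finger parallel gripper is mounted at the origin on the work surface. World frame = base frame: x ahead of the robot, y to its left, z up, the work surface at z = 0. Lengths are in m, angles in degrees, forces in N, time in s.
With the tool pointing down it reaches from about 0.325 to 0.775 m from the base axis. Payload 9.3 kg.
Tool frame: the origin (TCP) lies on the centre line of the jaws, within the pads' length; the fingertips stand 19 mm ahead of it and the grasp point (between the pads) is the TCP; y points along the fingers, z is the direction in which the jaws open and shut, and the axes are right-handed (so a half turn about y gives the same grasp; the last joint's range is limited). The gripper opens to 85 mm and grips with 20 to 120 N. Pads are 22 mm wide; open, the fingers measure 114 mm over their backs; the gripper's body (76 mm by 85 mm) begins 54 mm behind the grasp point. The pads swing forward as they close: fully open they stand 13 mm farther back than shut.
Start: joints at [66.371, 14.817, 1.232, 76.415, 0, 81.257], TCP at [0.141, 0.532, 0.25] pointing down, gripper open.
Joint ranges: [-174.27, 174.27], [-52.1, 104.24], [-59.71, 78.15], [-110.17, 111.67], [-87.03, 83.33], [-180, 180]. Speed limits (degrees/s): [127.2, 127.2, 159.86, 180, 180, 180].

INTERFACE

Orientations are given as [roll, pitch, yaw] about the fixed x, y, z axes, in that order (R = Rz(yaw) Ry(pitch) Rx(roll)).
In Python, from plant import * gives the robot as it stands.
- The arm moves only by the tool play_rows, never from a script. Its argument "deltas" is a list of rows, each a list of 7 numbers: the turn, a rotation vector about the tool's x, y, z in units of 6 degrees (1.0 is 6 degrees), then the shift along the tool's x, y, z in units of 40 mm (1.0 is 40 mm), then the closure, from -1 (fully open) to 1 (shut), so that 0 is half open. A call has 1 to 20 rows; each row shifts and turns the commanded pose from where the row before left it, along the tool's axes as they then stand; what a row does not reach is not made up. A row lasts 1/12 s, in which the tool goes at most 41.7 mm and 7.16 degrees, less where a joint would pass 70% of its speed; a pose out of reach is approached as far as the arm can. A call is refused whole if a number of a shift passes 1 or a number of a turn 1, either way. A call with a gripper value outside its range is refused whole. The fingers move at their own pace and stop on an object; the grip force is fixed at half the most. Time passes only in rows, so rows that do not move let the fingers close. It gives the time, the measured TCP pose, the force and the opening at its end, in the units of the state.
- read_state(): the state, without advancing time (a new reading comes with each control period).
- read_camera(name): name is "side" or "top" or "wrist"; returns a dict with "color" (384x512x3 uint8, blue, green, red), "intrinsics" (3x3 intrinsics, pixels), "R" (3x3) and "t" (3): a world point X has camera coordinates R X + t; the wrist camera has in their place "hand_eye" (4x4, takes a point from camera to tool coordinates, whose origin is the TCP and whose axes are the tool frame's). Camera axes: x right, y down, z forward; pixel columns grow to the right and rows downward; lengths in m; the calibration is good to about 2 mm. A picture is of the moment at which its call begins: read the wrist's pose just before it. There is no depth.
- finish_job(): hands the job in, once; it reports no verdict.
The state is a dict: "t": time; "q": joint angles; "qd": joint speeds; "tau": joint torques, N m; "tool_pos": TCP position; "tcp_rot": TCP orientation; "force": force on the tool from outside, world axes, zero at the start; "moment": the same for the moment, N m; "finger_gap": finger opening in m.
Only numpy, scipy, OpenCV 4.12 (cv2) and the standard library are available. Lean on these libraries where they do the work, as an engineer would, in place of code of your own. Each camera call takes 0.05 s, during which the arm holds its last target. There are 200 camera calls.

## Working session

There is one attempt and no reset: what is moved stays moved. The work goes in short steps, Python scripts to look and compute and a tool call to move; the robot and the scene stay as the last step left them, time stands still between calls to the robot, and variables do not carry over. Pictures are saved under pics/ and viewed, about 12 in all and at most 16, crops included, and the job is handed in when it is done.

Besides the shell and the picture viewer there is one more tool, called after "Request:" in YAML: its name, and indented under it one key for each argument. play_rows: Moves the arm, as the interface text tells. Its arguments: {"type":"object","properties":{"deltas":{"type":"array"}},"required":["deltas"]}

```bash
ls; mkdir -p pics
python3 - <<'E'
from plant import *
import cv2
s=read_state();print(s)
for n in("top","side"):
    c=read_camera(n);cv2.imwrite(f"pics/{n}0.png",c["color"]);print(n,c["intrinsics"].tolist(),c["R"].tolist(),c["t"].tolist())
    import numpy as np
    np.savez(f"{n}.npz",K=c["intrinsics"],R=c["R"],t=c["t"])
c=read_camera("wrist");print(c["hand_eye"].tolist(),c["intrinsics"].tolist());np.savez("wrist.npz",K=c["intrinsics"],H=c["hand_eye"])
i=cv2.imread("pics/top0.png");cv2.imwrite("pics/top0b.png",cv2.resize(i,(800,600),interpolation=cv2.INTER_CUBIC))
E
```

```text
pics
{'t': 0.0, 'q': array([6.63716876e+01, 1.48512717e+01, 1.18999074e+00, 7.64145592e+01,
       6.31993639e-06, 8.12568071e+01]), 'qd': array([ 0.09027034,  0.07510358, -0.02831288, -0.05867633,  0.04018995,
       -0.07251753]), 'tau': array([ 2.68771095e-03, -5.55641842e+01,  3.44529498e+01,  1.37637634e-02,
       -1.99033195e-05,  1.83085052e-05]), 'tool_pos': array([0.1411887 , 0.53131533, 0.2496629 ]), 'tcp_rot': array([-9.00749579e+01,  1.15343974e-02, -1.48851271e+01]), 'force': array([ 0.43730685, -0.50755707,  0.25730838]), 'moment': array([-0.00535683, -0.01454329, -0.01095567]), 'finger_gap': 0.08516109100684771}
top [[410.03866984011734, 0.0, 261.1810491793322], [0.0, 410.03866984011734, 187.94965017147592], [0.0, 0.0, 1.0]] [[0.009236968958220801, -0.9999406403241637, 0.0057787743135199144], [-0.9791420757085683, -0.010217538516836185, -0.2029196823469166], [0.2029666819494802, -0.003783878269540747, -0.9791783332384657]] [-0.019802643613682207, 0.5983416231861118, 1.0016232914870562]
side [[401.3652082344936, 0.0, 255.257530887449], [0.0, 401.3652082344936, 193.05352316567385], [0.0, 0.0, 1.0]] [[0.8082400340675868, -0.5883740939278557, -0.023748114135660595], [-0.32202397900947316, -0.40787507752445823, -0.8543643707911299], [0.4929995986543314, 0.6981789503622923, -0.5191315334264294]] [-0.49801376466718333, 0.25499138273261396, 1.0719764302636854]
[[0.00046468825197034237, 0.9609431729503829, 0.27674537471271043, -0.07105053950107838], [0.0010783533989829888, -0.276745725212969, 0.9609425793096562, -0.12327272828571484], [0.99999931060915, -0.00014810941194918638, -0.0011648368240700518, -0.0007969652799780791], [0.0, 0.0, 0.0, 1.0]] [[271.79609015518906, 0.0, 255.69453197843015], [0.0, 271.79609015518906, 193.11289776974183], [0.0, 0.0, 1.0]]
```

View pics/top0b.png

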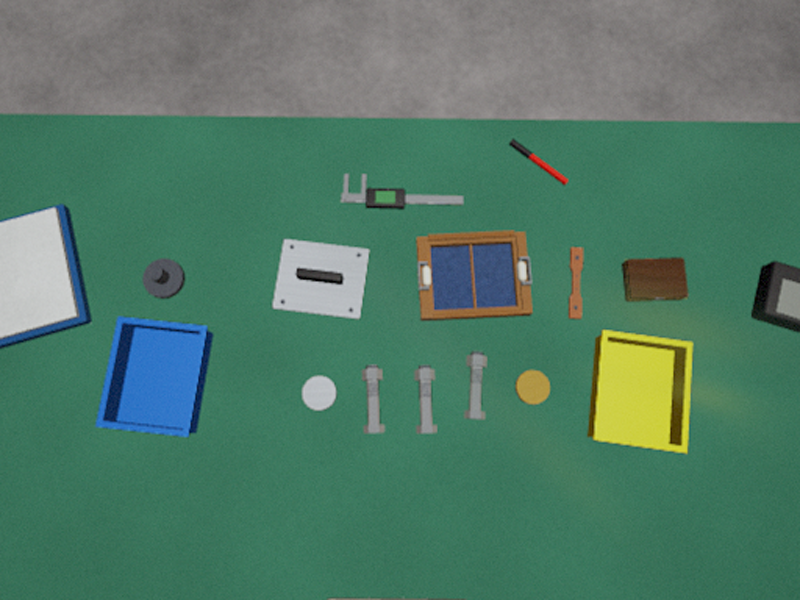

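View pics/side0.png

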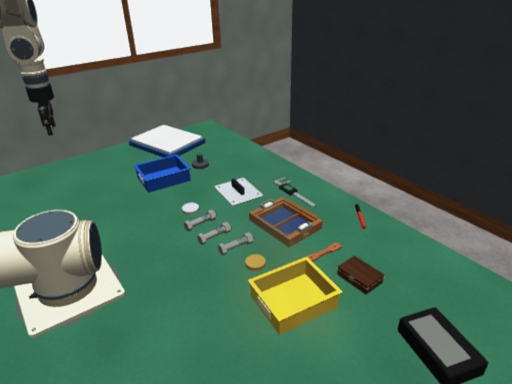

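The top view (800×600) shows the steel block at (319,393) and brass block at (533,387), with 3 bolts at (373,400), (427,400) and (477,385). One coupon is at (576,283), the cover at (321,279) and the case at (474,275). Blue bin is at (153,377), yellow at (643,391).

```bash
cat > h.py <<'E'
import numpy as np,cv2
from plant import *
from scipy.spatial.transform import Rotation as Ro
C=np.load("top.npz")
def ray(K,R,t,uv,z):
    d=R.T@np.linalg.inv(K)@np.array([uv[0],uv[1],1.]);o=-R.T@t
    return o+d*(z-o[2])/d[2]
def top2w(uv,z): return ray(C["K"],C["R"],C["t"],uv,z)
def wristcam():
    s=read_state();c=read_camera("wrist");W=np.load("wrist.npz")
    T=np.eye(4);T[:3,:3]=Ro.from_euler("xyz",s["tcp_rot"],degrees=True).as_matrix();T[:3,3]=s["tool_pos"]
    X=np.linalg.inv(T@W["H"]);return c["color"],W["K"],X[:3,:3],X[:3,3]
def blobs(img,K,R,t,z,amin=60):
    hsv=cv2.cvtColor(img,cv2.COLOR_BGR2HSV)
    m=~((hsv[...,0]>65)&(hsv[...,0]<95)&(hsv[...,1]>90))
    m=m.astype(np.uint8)*255
    for c in cv2.findContours(m,cv2.RETR_EXTERNAL,cv2.CHAIN_APPROX_NONE)[0]:
        if not amin<cv2.contourArea(c)<12000: continue
        P=np.array([ray(K,R,t,p[0],z)[:2] for p in c]).astype(np.float32)
        (x,y),(w,h),a=cv2.minAreaRect(P*1000)
        if w<h:w,h,a=h,w,a+90
        u=c[:,0].mean(0); b=img[int(u[1]),int(u[0])]
        print("px",u.round(),"xy %.1f %.1f size %.1f %.1f ang %.1f"%(x,y,w,h,(a+90)%180-90),b)
def st():
    s=read_state();print(s["t"],s["tool_pos"].round(4),s["tcp_rot"].round(2),s["force"].round(1),s["finger_gap"].round(4),s["q"].round(1))
E
python3 - <<'E'
from h import *
im=cv2.imread("pics/top0.png")
for z in(0,.015):print(z);blobs(im,C["K"],C["R"],C["t"],z)
st()
s=read_state();print(Ro.from_euler("xyz",s["tcp_rot"],degrees=True).as_matrix().round(3))
E
```

```text
0
px [204. 251.] xy 438.6 136.4 size 58.9 57.9 ang -89.4 [194 191 187]
px [341. 247.] xy 452.0 -228.0 size 59.5 59.0 ang -45.5 [ 70 147 175]
px [272. 256.] xy 430.2 -44.3 size 115.8 35.2 ang 1.7 [152 150 148]
px [238. 256.] xy 429.3 44.7 size 116.3 37.1 ang 3.1 [158 154 153]
px [304. 247.] xy 454.8 -130.2 size 116.9 35.3 ang -2.1 [144 147 141]
px [420. 251.] xy 445.1 -443.0 size 232.5 193.1 ang 82.5 [ 66 207 203]
px [ 99. 241.] xy 464.7 417.2 size 191.1 170.8 ang -5.6 [200 119  52]
px [428. 206.] xy 564.9 -463.7 size 98.4 39.4 ang 71.4 [ 90 125  85]
px [498. 191.] xy 617.9 -670.4 size 112.4 84.7 ang -17.1 [101 105 103]
px [419. 179.] xy 641.5 -450.3 size 113.3 79.4 ang -89.1 [36 54 80]
px [104. 178.] xy 635.7 418.6 size 71.4 70.8 ang 29.0 [42 42 41]
px [368. 181.] xy 635.9 -309.1 size 132.7 25.5 ang -4.2 [ 80 113 164]
px [205. 178.] xy 638.3 141.0 size 157.4 130.5 ang 83.5 [41 43 44]
px [303. 176.] xy 649.0 -130.1 size 203.1 158.7 ang -86.3 [ 60  98 140]
px [ 25. 178.] xy 642.2 645.1 size 229.0 157.3 ang 16.9 [200 201 199]
px [251. 124.] xy 792.3 -0.3 size 222.8 61.3 ang 80.2 [ 98 15
[... 973 characters left out ...]
 44]
px [303. 176.] xy 645.4 -128.5 size 200.4 156.6 ang -86.3 [ 60  98 140]
px [ 25. 178.] xy 638.7 636.2 size 225.9 155.2 ang 16.9 [200 201 199]
px [251. 124.] xy 786.7 -0.4 size 219.7 60.5 ang 80.2 [ 98 151  82]
px [345. 104.] xy 855.4 -248.0 size 126.1 16.1 ang 51.6 [ 34  46 205]Traceback (most recent call last):
  File "<stdin>", line 4, in <module>
  File "h.py", line 25, in st
    s=read_state();print(s["t"],s["tool_pos"].round(4),s["tcp_rot"].round(2),s["force"].round(1),s["finger_gap"].round(4),s["q"].round(1))
                                                                                                 ^^^^^^^^^^^^^^^^^^^^^
AttributeError: 'float' object has no attribute 'round'
```

Request:
play_rows:
  deltas:
    - [0, -0.826, 0, 0, 0, 0, -0.2]
    - [0, -0.826, 0, 0, 0, 0, -0.2]
    - [0, -0.826, 0, 0, 0, 0, -0.2]
    - [0, 0, 0, 0.514, 0.17, -0.87, -0.2]
    - [0, 0, 0, 0.514, 0.17, -0.87, -0.2]
    - [0, 0, 0, 0.514, 0.17, -0.87, -0.2]
    - [0, 0, 0, 0.514, 0.17, -0.87, -0.2]
    - [0, 0, 0, 0.514, 0.17, -0.87, -0.2]
    - [0, 0, 0, 0.514, 0.17, -0.87, -0.2]
    - [0, 0, 0, 0.514, 0.17, -0.87, -0.2]
    - [0, 0, 0, 0.514, 0.17, -0.87, -0.2]
    - [0, 0, 0, 0.514, 0.17, -0.87, -0.2]
    - [0, 0, 0, 0.514, 0.17, -0.87, -0.2]
    - [0, 0, 0, 0.514, 0.17, -0.87, -0.2]
    - [0, 0, 0, 0.514, 0.17, -0.87, -0.2]
    - [0, 0, 0, 0.514, 0.17, -0.87, -0.2]
    - [0, 0, 0, 0.514, 0.17, -0.87, -0.2]
    - [0, 0, 0, 0, 0, 0, -0.2]
    - [0, 0, 0, 0, 0, 0, -0.2]

```text
t: 1.73
tool_pos: [0.4294, 0.0423, 0.1543]
tcp_rot: [-90.0, 0.1, -0.3]
force: [-0.4, 0.9, 1.4]
finger_gap: 0.0519
```

```bash
sed -i 's/s\["finger_gap"\].round(4)/round(s["finger_gap"],4)/' h.py
python3 - <<'E'
from h import *
st()
i,K,R,t=wristcam();cv2.imwrite("pics/w1.png",i)
blobs(i,K,R,t,.013,200)
E
```

```text
1.7333 [0.4294 0.0423 0.1543] [-89.99   0.09  -0.27] [-0.4  0.9  1.4] 0.0519 [ -5.5   6.4 -24.   59.6  -0.   -5.3]
px [508. 264.] xy 517.9 313.8 size 49.5 12.9 ang 14.2 [80 45 11]
px [ 12. 209.] xy 454.5 -206.1 size 64.4 34.2 ang -14.8 [ 65 147 182]
px [347. 195.] xy 437.7 133.9 size 61.1 59.3 ang 89.7 [214 201 193]
px [ 88. 208.] xy 456.3 -131.5 size 121.4 38.4 ang -2.8 [153 149 144]
px [258. 182.] xy 431.9 43.6 size 118.6 36.0 ang 3.2 [158 151 146]
```

View pics/w1.png

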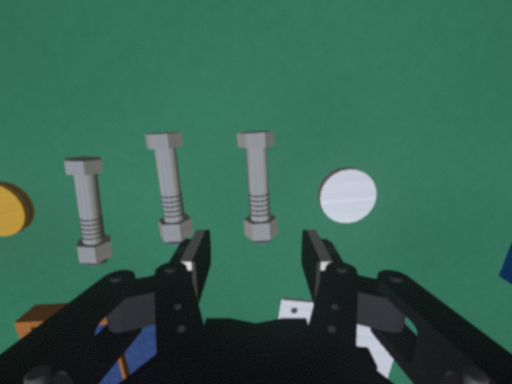

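The wrist view shows the bolts at (258,185), (168,187) and (88,210), and the steel block at (347,195). The bolts are where the top view put them, so I'll grasp the middle one.

Request:
play_rows:
  deltas:
    - [0, -0.5, 0, 0.03, 0.5, 0.04, -0.2]
    - [0, 0, 0, 0, 0.7, 0, -0.2]
    - [0, 0, 0, 0, 0.8, 0, -0.2]
    - [0, 0, 0, 0, 0.7, 0, -0.2]
    - [0, 0, 0, 0, 0.4, 0, -0.2]
    - [0, 0, 0, 0, 0.15, 0, -0.2]
    - [0, 0, 0, 0, 0, 0, -0.2]
    - [0, 0, 0, 0, 0, 0, 1]
    - [0, 0, 0, 0, 0, 0, 1]
    - [0, 0, 0, 0, 0, 0, 1]
    - [0, 0, 0, 0, 0, 0, 1]
    - [0, 0, 0, 0, 0, 0, 1]

```text
t: 2.78
tool_pos: [0.431, 0.0459, 0.0266]
tcp_rot: [-90.0, -0.2, 3.0]
force: [-2.1, -0.7, 8.1]
finger_gap: 0.0177
```

Request:
play_rows:
  deltas:
    - [0, 0, 0, 0, -0.3, 0, 1]
    - [0, 0, 0, 0, -0.7, 0, 1]
    - [0, 0, 0, 0, -0.8, 0, 1]
    - [0, 0, 0, 0, -0.7, 0, 1]
    - [0, 0.5, 0, 0, 0, 0, 1]
    - [0, 0, 0, 0, 0, 0, 1]

```text
t: 3.28
tool_pos: [0.4311, 0.0458, 0.1273]
tcp_rot: [-90.0, -0.3, -0.1]
force: [-0.5, 0.8, -4.0]
finger_gap: 0.0175
```

Run:
```python
from h import *
st()
for n,cs in(("blue",[(118,318),(208,325),(188,435),(98,425)]),("yellow",[(602,331),(692,341),(688,452),(592,440)])):
    P=np.array([top2w(((a+.5)*.64-.5,(b+.5)*.64-.5),.055) for a,b in cs])*1000
    print(n,P.mean(0).round(),P[:,:2].round().tolist())
i,K,R,t=wristcam();blobs(i,K,R,t,.013,200)
```

```text
3.2833 [0.4311 0.0458 0.1273] [-90.02  -0.26  -0.15] [-0.5  0.8 -4. ] 0.0175 [ -5.1   7.8 -26.8  55.1   0.   -4.9]
blue [461. 399.  55.] [[554.0, 465.0], [544.0, 316.0], [367.0, 335.0], [381.0, 480.0]]
yellow [ 445. -397.   55.] [[541.0, -334.0], [526.0, -482.0], [348.0, -461.0], [365.0, -309.0]]
px [  3. 217.] xy 452.9 -191.0 size 37.3 7.3 ang -15.0 [48 55 56]
px [353. 201.] xy 437.8 133.7 size 61.0 59.8 ang 89.9 [218 204 197]
px [ 67. 214.] xy 456.5 -132.1 size 122.0 40.1 ang -2.9 [155 149 145]
px [156. 189.] xy 432.5 -45.1 size 118.3 36.0 ang 2.4 [155 150 144]
```

Request:
play_rows:
  deltas:
    - [0, 0, 0, 0.06, 0, 0.4, 1]
    - [0, 0, 0, 0.06, 0, 0.7, 1]
    - [0, 0, 0, 0.06, 0, 0.9, 1]
    - [0, 0, 0, 0.06, 0, 0.9, 1]
    - [0, 0, 0, 0.06, 0, 0.9, 1]
    - [0, 0, 0, 0.06, 0, 0.9, 1]
    - [0, 0, 0, 0.06, 0, 0.9, 1]
    - [0, 0, 0, 0.06, 0, 0.9, 1]
    - [0, 0, 0, 0.06, 0, 0.9, 1]
    - [0, 0, 0, 0.06, 0, 0.9, 1]
    - [0, 0, 0, 0.08, 0, 0.8, 1]
    - [0, 0, 0, 0.05, 0, 0.5, 1]
    - [0, 1, 0, 0, 0.4, 0, 1]
    - [0, 0, 0, 0, 0.7, 0, 1]
    - [0, 0, 0, 0, 0.4, 0, 1]
    - [0, 0, 0, 0, 0, 0, 1]
    - [0, 0, 0, 0, 0, 0, -0.1]
    - [0, 0, 0, 0, 0, 0, -0.1]
    - [0, 0, 0, 0, 0, 0, -0.1]

```text
t: 4.92
tool_pos: [0.4603, 0.4303, 0.0667]
tcp_rot: [-89.9, -0.1, -6.0]
force: [1.1, 0.1, 0.3]
finger_gap: 0.0471
```

Request:
play_rows:
  deltas:
    - [0, 0, 0, 0, -0.6, 0, -0.1]
    - [0, -1, 0, 0, -0.9, 0, -0.1]
    - [0, 0, 0, -0.06, 0, -0.4, -0.2]
    - [0, 0, 0, -0.06, 0, -0.8, -0.2]
    - [0, 0, 0, -0.06, 0, -0.9, -0.2]
    - [0, 0, 0, -0.06, 0, -0.9, -0.2]
    - [0, 0, 0, -0.06, 0, -0.9, -0.2]
    - [0, 0, 0, -0.06, 0, -0.9, -0.2]
    - [0, 0, 0, -0.06, 0, -0.9, -0.2]
    - [0, 0, 0, -0.06, 0, -0.9, -0.2]
    - [0, 0, 0, -0.06, 0, -0.9, -0.2]
    - [0, 0, 0, -0.06, 0, -0.9, -0.2]
    - [0, 0, 0, -0.06, 0, -0.9, -0.2]
    - [0, 0, 0, -0.06, 0, -0.9, -0.2]
    - [0, 0, 0, -0.06, 0, -0.9, -0.2]
    - [0, 0, 0, 0, 0, -0.65, -0.2]
    - [0, 0, 0, 0, 0, 0, -0.2]
    - [0, 0, 0, 0, 0, 0, -0.2]

```text
t: 6.42
tool_pos: [0.4286, -0.0416, 0.1263]
tcp_rot: [-90.0, -0.1, -0.2]
force: [0.2, -0.0, -0.0]
finger_gap: 0.0515
```

Run:
```python
from h import *
st()
i,K,R,t=wristcam();blobs(i,K,R,t,.013,200)
cv2.imwrite("pics/top1.png",read_camera("top")["color"])
```

```text
6.4167 [ 0.4286 -0.0416  0.1263] [-90.03  -0.15  -0.21] [ 0.2 -0.  -0. ] 0.0515 [-16.7   7.6 -27.2  55.    0.  -16.5]
px [ 62. 217.] xy 449.5 -223.3 size 67.8 58.9 ang -54.5 [ 66 152 187]
px [447. 203.] xy 436.6 132.3 size 66.4 59.1 ang 51.1 [219 205 199]
px [253. 191.] xy 432.6 -44.6 size 118.8 36.0 ang 2.1 [163 156 151]
```

View pics/top1.png

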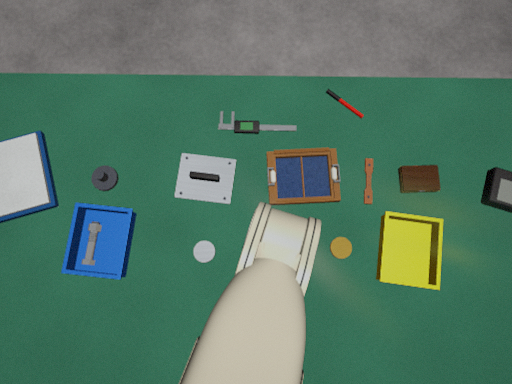

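Bolt 1 lies in the blue bin (93,243). Next, the second bolt, in one batch.

Request:
play_rows:
  deltas:
    - [0, -0.35, 0, 0.06, 0.5, -0.07, -0.2]
    - [0, 0, 0, 0, 0.8, 0, -0.2]
    - [0, 0, 0, 0, 0.7, 0, -0.2]
    - [0, 0, 0, 0, 0.4, 0, -0.2]
    - [0, 0, 0, 0, 0.15, 0, -0.2]
    - [0, 0, 0, 0, 0, 0, -0.2]
    - [0, 0, 0, 0, 0, 0, 1]
    - [0, 0, 0, 0, 0, 0, 1]
    - [0, 0, 0, 0, 0, 0, 1]
    - [0, 0, 0, 0, 0, 0, 1]
    - [0, 0, 0, 0, 0, 0, 1]
    - [0, 0, 0, 0, -0.3, 0, 1]
    - [0, 0, 0, 0, -0.7, 0, 1]
    - [0, 0, 0, 0, -0.8, 0, 1]
    - [0, 0, 0, 0, -0.7, 0, 1]
    - [0, 0.35, 0, 0, -0.1, 0, 1]
    - [0, 0, 0, 0, 0, 0, 1]

```text
t: 7.93
tool_pos: [0.4317, -0.0432, 0.1297]
tcp_rot: [-90.1, -0.3, -0.1]
force: [0.9, 0.1, -2.8]
finger_gap: 0.0174
```

Request:
play_rows:
  deltas:
    - [0, 0, 0, 0.06, 0, 0.4, 1]
    - [0, 0, 0, 0.06, 0, 0.7, 1]
    - [0, 0, 0, 0.06, 0, 0.9, 1]
    - [0, 0, 0, 0.06, 0, 0.9, 1]
    - [0, 0, 0, 0.06, 0, 0.9, 1]
    - [0, 0, 0, 0.06, 0, 0.9, 1]
    - [0, 0, 0, 0.06, 0, 0.9, 1]
    - [0, 0, 0, 0.06, 0, 0.9, 1]
    - [0, 0, 0, 0.06, 0, 0.9, 1]
    - [0, 0, 0, 0.06, 0, 0.9, 1]
    - [0, 0, 0, 0.06, 0, 0.9, 1]
    - [0, 0, 0, 0.06, 0, 0.8, 1]
    - [0, 0, 0, 0.03, 0, 0.47, 1]
    - [0, 1, 0, 0, 0.4, 0, 1]
    - [0, 0, 0, 0, 0.7, 0, 1]
    - [0, 0, 0, 0, 0.35, 0, 1]
    - [0, 0, 0, 0, 0, 0, 1]
    - [0, 0, 0, 0, 0, 0, -0.1]
    - [0, 0, 0, 0, 0, 0, -0.1]
    - [0, 0, 0, 0, 0, 0, -0.1]

```text
t: 9.6
tool_pos: [0.4615, 0.3762, 0.0706]
tcp_rot: [-89.9, -0.1, -6.0]
force: [0.6, -0.7, 0.5]
finger_gap: 0.0468
```

Request:
play_rows:
  deltas:
    - [0, 0, 0, 0, -0.6, 0, -0.1]
    - [0, -1, 0, 0, -0.8, 0, -0.1]
    - [0, 0, 0, -0.01, 0, -0.5, -0.2]
    - [0, 0, 0, -0.01, 0, -0.85, -0.2]
    - [0, 0, 0, -0.01, 0, -0.9, -0.2]
    - [0, 0, 0, -0.01, 0, -0.9, -0.2]
    - [0, 0, 0, -0.01, 0, -0.9, -0.2]
    - [0, 0, 0, -0.01, 0, -0.9, -0.2]
    - [0, 0, 0, -0.01, 0, -0.9, -0.2]
    - [0, 0, 0, -0.01, 0, -0.9, -0.2]
    - [0, 0, 0, -0.01, 0, -0.9, -0.2]
    - [0, 0, 0, -0.01, 0, -0.9, -0.2]
    - [0, 0, 0, -0.01, 0, -0.9, -0.2]
    - [0, 0, 0, -0.01, 0, -0.9, -0.2]
    - [0, 0, 0, -0.01, 0, -0.9, -0.2]
    - [0, 0, 0, -0.01, 0, -0.9, -0.2]
    - [0, 0, 0, 0, 0, -0.5, -0.2]
    - [0, 0, 0, 0, 0, 0, -0.2]
    - [0, 0, 0, 0, 0, 0, -0.2]

```text
t: 11.18
tool_pos: [0.4552, -0.1315, 0.1262]
tcp_rot: [-90.0, -0.1, -0.2]
force: [0.1, -0.1, 0.7]
finger_gap: 0.0512
```

Run:
```python
from h import *
st()
i,K,R,t=wristcam();blobs(i,K,R,t,.013,200)
c=read_camera("top")["color"];blobs(c,C["K"],C["R"],C["t"],.012);cv2.imwrite("pics/top2.png",c)
```

```text
11.1833 [ 0.4552 -0.1315  0.1262] [-90.05  -0.11  -0.17] [ 0.1 -0.1  0.7] 0.0512 [-26.3  11.6 -22.1  56.2   0.  -26.1]
px [153. 190.] xy 451.1 -225.0 size 61.1 60.3 ang -8.1 [ 68 155 191]
px [260. 188.] xy 456.7 -129.0 size 118.9 35.9 ang -2.8 [163 156 151]
px [ 23. 199.] xy 476.8 -343.0 size 222.6 54.5 ang -14.9 [ 8 68 84]
px [172. 380.] xy 130.8 201.6 size 138.1 32.3 ang -89.6 [54 63 65]
px [204. 251.] xy 438.0 134.8 size 58.3 57.3 ang -89.4 [182 177 175]
px [ 99. 241.] xy 463.8 412.6 size 189.0 169.2 ang -5.6 [190 109  46]
px [499. 191.] xy 614.1 -655.3 size 117.3 78.4 ang -6.5 [95 99 97]
px [104. 178.] xy 633.1 414.1 size 70.4 70.3 ang 20.1 [33 36 34]
px [205. 178.] xy 635.7 139.4 size 155.6 128.9 ang 83.4 [33 35 32]
px [ 24. 178.] xy 639.3 638.3 size 226.1 155.6 ang 17.1 [188 189 186]
px [251. 124.] xy 787.8 -0.4 size 220.3 60.7 ang 80.2 [ 91 144  80]
px [345. 103.] xy 857.0 -248.9 size 126.5 15.7 ang 51.1 [ 29  39 195]
```

Request:
play_rows:
  deltas:
    - [0, 0.45, 0, 0, 0.5, 0.06, -0.2]
    - [0, 0, 0, 0, 0.8, 0, -0.2]
    - [0, 0, 0, 0, 0.7, 0, -0.2]
    - [0, 0, 0, 0, 0.4, 0, -0.2]
    - [0, 0, 0, 0, 0.15, 0, -0.2]
    - [0, 0, 0, 0, 0, 0, -0.2]
    - [0, 0, 0, 0, 0, 0, 1]
    - [0, 0, 0, 0, 0, 0, 1]
    - [0, 0, 0, 0, 0, 0, 1]
    - [0, 0, 0, 0, 0, 0, 1]
    - [0, 0, 0, 0, 0, 0, 1]
    - [0, 0, 0, 0, -0.3, 0, 1]
    - [0, 0, 0, 0, -0.7, 0, 1]
    - [0, 0, 0, 0, -0.8, 0, 1]
    - [0, 0, 0, 0, -0.7, 0, 1]
    - [0, -0.45, 0, 0, -0.1, 0, 1]
    - [0, 0, 0, 0, 0, 0, 1]

```text
t: 12.7
tool_pos: [0.4559, -0.1282, 0.1297]
tcp_rot: [-90.1, -0.3, 0.1]
force: [0.3, 0.2, -5.2]
finger_gap: 0.0178
```

Request:
play_rows:
  deltas:
    - [0, 0, 0, 0.01, 0, 0.4, 1]
    - [0, 0, 0, 0.01, 0, 0.7, 1]
    - [0, 0, 0, 0.01, 0, 0.9, 1]
    - [0, 0, 0, 0.01, 0, 0.9, 1]
    - [0, 0, 0, 0.01, 0, 0.9, 1]
    - [0, 0, 0, 0.01, 0, 0.9, 1]
    - [0, 0, 0, 0.01, 0, 0.9, 1]
    - [0, 0, 0, 0.01, 0, 0.9, 1]
    - [0, 0, 0, 0.01, 0, 0.9, 1]
    - [0, 0, 0, 0.01, 0, 0.9, 1]
    - [0, 0, 0, 0.01, 0, 0.9, 1]
    - [0, 0, 0, 0.01, 0, 0.9, 1]
    - [0, 0, 0, 0.01, 0, 0.9, 1]
    - [0, 0, 0, 0.01, 0, 0.9, 1]
    - [0, 0, 0, 0.01, 0, 0.8, 1]
    - [0, 0, 0, 0, 0, 0.5, 1]
    - [0, 1, 0, 0, 0.4, 0, 1]
    - [0, 0, 0, 0, 0.6, 0, 1]
    - [0, 0, 0, 0, 0.25, 0, 1]
    - [0, 0, 0, 0, 0, 0, 1]

```text
t: 14.37
tool_pos: [0.4592, 0.3991, 0.0737]
tcp_rot: [-90.2, 0.3, -6.0]
force: [-0.7, -0.5, -3.8]
finger_gap: 0.0173
```

Request:
play_rows:
  deltas:
    - [0, 0, 0, 0, 0, 0, -0.1]
    - [0, 0, 0, 0, 0, 0, -0.1]
    - [0, 0, 0, 0, 0, 0, -0.1]
    - [0, 0, 0, 0, -0.6, 0, -0.1]
    - [0, -1, 0, 0, -0.65, 0, -0.1]

```text
t: 14.78
tool_pos: [0.4608, 0.3997, 0.1277]
tcp_rot: [-90.0, 0.1, -0.1]
force: [-0.1, -0.2, -0.4]
finger_gap: 0.0468
```

Run:
```python
from h import *
st()
i,K,R,t=wristcam();j=read_camera("top")["color"]
cv2.imwrite("pics/wt.png",np.hstack([i[:,100:],cv2.resize(j[100:292,0:200],None,fx=2,fy=2)[:384]])[:,:800])
```

```text
14.7833 [0.4608 0.3997 0.1277] [-9.004e+01  7.000e-02 -1.300e-01] [-0.1 -0.2 -0.4] 0.0468 [33.1 24.  -3.4 62.8  0.  33.2]
```

View pics/wt.png

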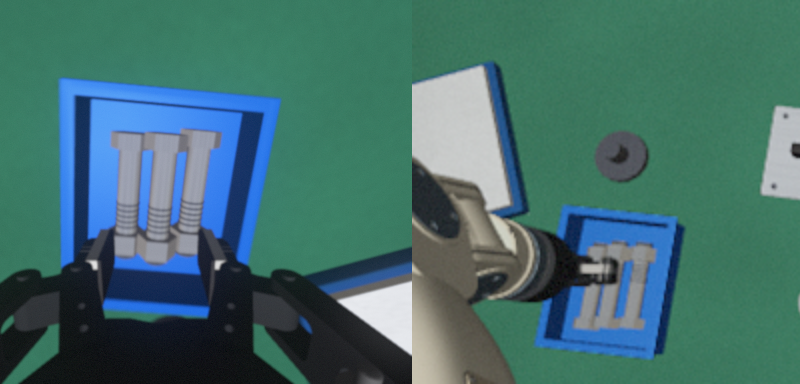

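All three bolts lie side by side in the blue bin (wrist view about (155,190)). Next is the steel block, with the jaws turned to run along the case's x.

Request:
play_rows:
  deltas:
    - [0, 0.9, 0, 0, 0, 0, -1]
    - [0, 0.97, 0, 0, 0, 0, -1]
    - [0, 0.97, 0, 0, 0, 0, -1]
    - [0, 0.97, 0, 0, 0, 0, -1]
    - [0, 0.97, 0, 0, 0, 0, -1]
    - [0, 0.97, 0, 0, 0, 0, -1]
    - [0, 0.97, 0, 0, 0, 0, -1]
    - [0, 0.97, 0, 0, 0, 0, -1]
    - [0, 0.97, 0, 0, 0, 0, -1]
    - [0, 0.97, 0, 0, 0, 0, -1]
    - [0, 0.97, 0, 0, 0, 0, -1]
    - [0, 0.97, 0, 0, 0, 0, -1]
    - [0, 0.97, 0, 0, 0, 0, -1]
    - [0, 0.97, 0, 0, 0, 0, -1]
    - [0, 0.97, 0, 0, 0, 0, -1]

```text
t: 16.13
tool_pos: [0.4615, 0.4003, 0.1279]
tcp_rot: [-89.9, 0.0, -87.2]
force: [-0.4, 1.0, 0.2]
finger_gap: 0.0855
```

Request:
play_rows:
  deltas:
    - [0, 0, 0, 0.4, 0, -0.06, -1]
    - [0, 0, 0, 0.8, 0, -0.11, -1]
    - [0, 0, 0, 0.9, 0, -0.13, -1]
    - [0, 0, 0, 0.9, 0, -0.13, -1]
    - [0, 0, 0, 0.9, 0, -0.13, -1]
    - [0, 0, 0, 0.9, 0, -0.13, -1]
    - [0, 0, 0, 0.9, 0, -0.13, -1]
    - [0, 0, 0, 0.6, 0, -0.07, -1]
    - [0, 0, 0, 0.3, 0, -0.03, -1]
    - [0, 0, 0, 0, 0, 0, -1]
    - [0, 0, 0, 0, 0, 0, -1]

```text
t: 17.05
tool_pos: [0.4391, 0.1341, 0.1279]
tcp_rot: [-89.9, 0.0, -87.0]
force: [-0.2, 0.3, -0.3]
finger_gap: 0.085
```

Run:
```python
from h import *
st()
i,K,R,t=wristcam();blobs(i,K,R,t,.013,200);cv2.imwrite("pics/w3.png",i)
```

```text
17.05 [0.4391 0.1341 0.1279] [-8.989e+01  2.000e-02 -8.704e+01] [-0.2  0.3 -0.3] 0.085 [  6.5  10.2 -23.7  56.    0.   93.5]
px [256. 192.] xy 438.4 137.0 size 59.8 58.4 ang -88.9 [202 190 183]
```

View pics/w3.png

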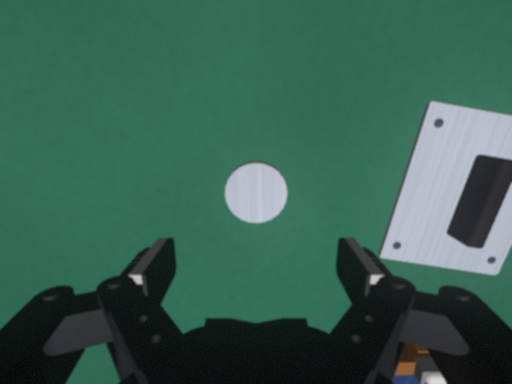

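Request:
play_rows:
  deltas:
    - [0, 0, 0, -0.03, 0.5, -0.02, -1]
    - [0, 0, 0, 0, 0.8, 0, -1]
    - [0, 0, 0, 0, 0.8, 0, -1]
    - [0, 0, 0, 0, 0.4, 0, -1]
    - [0, 0, 0, 0, 0.2, 0, -1]
    - [0, 0, 0, 0, 0.1, 0, -1]
    - [0, 0, 0, 0, 0, 0, 0.5]
    - [0, 0, 0, 0, 0, 0, 0.5]
    - [0, 0, 0, 0, 0, 0, 0.5]
    - [0, 0, 0, 0, 0, 0, 0.5]
    - [0, 0, 0, 0, 0, 0, 0.5]

```text
t: 18.02
tool_pos: [0.4388, 0.1362, 0.0167]
tcp_rot: [-89.8, 0.0, -86.9]
force: [-1.2, 1.3, 6.5]
finger_gap: 0.0538
```

Run:
```python
from h import *
st()
i,K,R,t=wristcam();cv2.imwrite("pics/w4.png",i)
```

```text
18.0167 [0.4388 0.1362 0.0167] [-8.983e+01  4.000e-02 -8.689e+01] [-1.2  1.3  6.5] 0.0538 [  6.7  17.6 -33.3  38.9   0.   93.6]
```

View pics/w4.png

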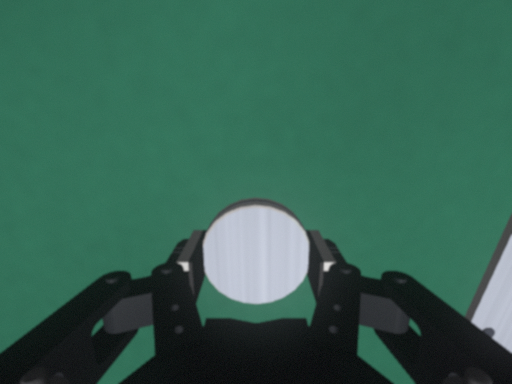

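The steel block is gripped, top face centred at (256,254). Lift it and carry it over the case for a close look.

Request:
play_rows:
  deltas:
    - [0, 0, 0, 0, -0.3, 0, 0.5]
    - [0, 0, 0, 0, -0.7, 0, 0.5]
    - [0, 0, 0, 0, -0.8, 0, 0.5]
    - [0, 0, 0, 0, -0.8, 0, 0.5]
    - [0, 0, 0, 0, -0.6, 0, 0.5]
    - [0, 0, 0, 0.34, -0.1, 0.23, 0.5]
    - [0, 0, 0, 0.68, -0.1, 0.46, 0.5]
    - [0, 0, 0, 0.68, 0, 0.46, 0.5]
    - [0, 0, 0, 0.68, 0, 0.46, 0.5]
    - [0, 0, 0, 0.68, 0, 0.46, 0.5]
    - [0, 0, 0, 0.68, 0, 0.46, 0.5]
    - [0, 0, 0, 0.68, 0, 0.46, 0.5]
    - [0, 0, 0, 0.68, 0, 0.46, 0.5]
    - [0, 0, 0, 0.68, 0, 0.46, 0.5]
    - [0, 0, 0, 0.68, 0, 0.46, 0.5]
    - [0, 0, 0, 0.34, 0, 0.23, 0.5]
    - [0, 0, 0, 0, 0, 0, 0.5]
    - [0, 0, 0, 0, 0, 0, 0.5]

```text
t: 19.57
tool_pos: [0.6362, -0.1266, 0.1511]
tcp_rot: [-90.0, 0.0, -87.0]
force: [0.1, 0.7, -2.5]
finger_gap: 0.0537
```

Run:
```python
from h import *
st()
i,K,R,t=wristcam();cv2.imwrite("pics/w5.png",i);cv2.imwrite("pics/w5b.png",cv2.resize(i,(800,600),interpolation=cv2.INTER_CUBIC));np.savez("w5.npz",K=K,R=R,t=t)
```

```text
19.5667 [ 0.6362 -0.1266  0.1511] [-9.002e+01  2.000e-02 -8.698e+01] [ 0.1  0.7 -2.5] 0.0537 [-18.7  26.7   4.8  68.1   0.   68.3]
```

View pics/w5b.png

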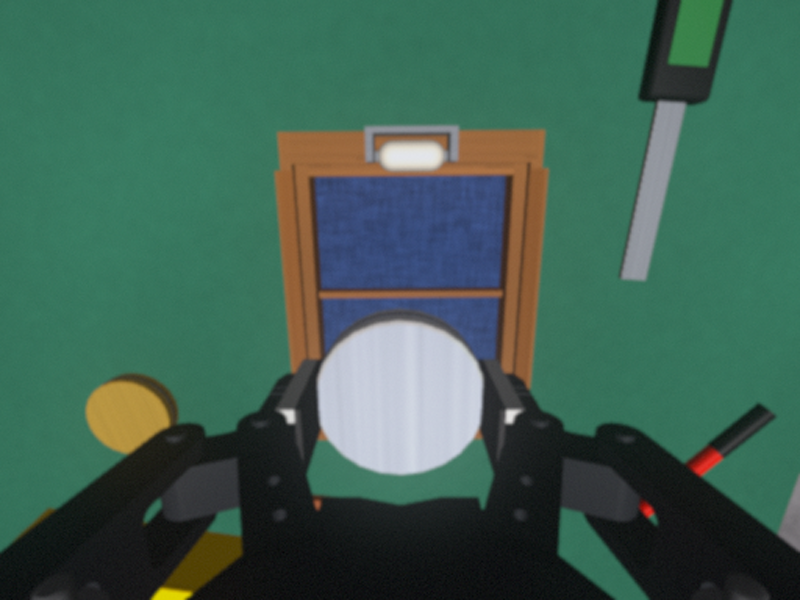

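The case fills the middle of the view: well corners at (312,177) and (510,177), divider from (319,294) to (503,293), roller at (412,155).

Run:
```python
from h import *
w=np.load("w5.npz");K,R,t=w["K"],w["R"],w["t"]
f=lambda a,b,z:(ray(K,R,t,((a+.5)*.64-.5,(b+.5)*.64-.5),z)*1000).round(1)
for n,a,b,z in[("wellL",312,177,.024),("wellR",510,177,.024),("divL",319,294,.015),("divR",503,294,.015),("floorL",319,288,.005),("floorR",503,288,.005),("rimL",277,170,.037),("rimR",547,170,.037),("endL",278,132,.024),("endR",545,130,.024),("roller",412,155,.0335),("block",400,395,.149)]:print(n,f(a,b,z))
```

```text
wellL [581.7 -56.8  24. ]
wellR [693.5 -50.9  24. ]
divL [ 584.  -127.7   15. ]
divR [ 700.1 -121.5   15. ]
floorL [ 582.1 -126.4    5. ]
floorR [ 702.3 -120.     5. ]
rimL [565.6 -54.1  37. ]
rimR [709.6 -46.6  37. ]
endL [563.1 -33.9  24. ]
endR [709.6 -25.3  24. ]
roller [637.3 -42.6  33.5]
block [ 635.1 -123.4  149. ]
```

Request:
play_rows:
  deltas:
    - [0, 0, 0, -0.45, 0, 0.07, 0.5]
    - [0, 0, 0, -0.425, 0, 0.07, 0.5]
    - [0, 0, 0, 0, 0.5, 0, 0.5]
    - [0, 0, 0, 0, 0.7, 0, 0.5]
    - [0, 0, 0, 0, 0.7, 0, 0.5]
    - [0, 0, 0, 0, 0.6, 0, 0.5]
    - [0, 0, 0, 0, 0.3, 0, 0.5]
    - [0, 0, 0, 0, 0.2, 0, 0.5]
    - [0, 0, 0, 0, 0.1, 0, 0.5]
    - [0, 0, 0, 0, 0.1, 0, 0.5]
    - [0, 0, 0, 0, 0, 0, 0.5]

```text
t: 20.53
tool_pos: [0.64, -0.0903, 0.0235]
tcp_rot: [-90.0, -0.0, -86.9]
force: [-1.3, -1.0, -3.8]
finger_gap: 0.0532
```

Release, then go up and across to the brass block at about (451,-226).

Request:
play_rows:
  deltas:
    - [0, 0, 0, 0, 0, 0, -0.6]
    - [0, 0, 0, 0, 0, 0, -0.6]
    - [0, 0, 0, 0, 0, 0, -0.6]
    - [0, 0, 0, 0, 0, 0, -0.6]
    - [0, 0, 0, 0, -0.3, 0, -0.6]
    - [0, 0, 0, 0, -0.7, 0, -0.6]
    - [0, 0, 0, 0, -0.8, 0, -0.6]
    - [0, 0, 0, 0, -0.8, 0, -0.8]
    - [0, 0, 0, 0.25, 0, -0.4, -1]
    - [0, 0, 0, 0.4, 0, -0.75, -1]
    - [0, 0, 0, 0.4, 0, -0.75, -1]
    - [0, 0, 0, 0.4, 0, -0.75, -1]
    - [0, 0, 0, 0.4, 0, -0.75, -1]
    - [0, 0, 0, 0.4, 0, -0.75, -1]
    - [0, 0, 0, 0.4, 0, -0.75, -1]
    - [0, 0, 0, 0.3, 0, 0, -1]
    - [0, 0, 0, 0.2, 0, 0, -1]
    - [0, 0, 0, 0, 0, 0, -1]
    - [0, 0, 0, 0, 0, 0, -1]

```text
t: 22.12
tool_pos: [0.4519, -0.2273, 0.1272]
tcp_rot: [-90.0, -0.0, -86.9]
force: [0.6, 0.0, -0.7]
finger_gap: 0.0854
```

Run:
```python
from h import *
st()
i,K,R,t=wristcam();blobs(i,K,R,t,.013,200)
j=read_camera("top")["color"];blobs(j,C["K"],C["R"],C["t"],.004);cv2.imwrite("pics/top3.png",j)
cv2.imwrite("pics/tw3.png",np.hstack([i[:,:400],cv2.resize(j[130:226,230:330],None,fx=4,fy=4)]))
```

```text
22.1167 [ 0.4519 -0.2273  0.1272] [-8.997e+01 -1.000e-02 -8.692e+01] [ 0.6  0.  -0.7] 0.0854 [-36.2  14.5 -17.9  57.5   0.   50.7]
px [256. 192.] xy 451.4 -224.1 size 59.5 59.2 ang -86.9 [ 65 152 187]
px [ 99. 241.] xy 464.4 415.7 size 190.4 170.4 ang -5.6 [147 146 145]
px [498. 190.] xy 616.9 -667.6 size 112.2 83.8 ang -16.4 [93 98 94]
px [104. 178.] xy 634.8 417.1 size 71.1 70.7 ang 29.0 [32 32 34]
px [368. 181.] xy 634.3 -307.9 size 131.0 25.2 ang -4.3 [ 76 107 158]
px [205. 178.] xy 637.6 140.5 size 156.7 129.8 ang 83.4 [36 35 35]
px [303. 176.] xy 647.5 -129.7 size 202.2 158.5 ang -86.6 [ 58  95 135]
px [ 25. 178.] xy 641.3 642.6 size 228.1 156.8 ang 16.8 [195 196 194]
px [251. 124.] xy 790.8 -0.3 size 221.9 61.1 ang 80.2 [ 92 145  81]
px [345. 103.] xy 860.2 -250.4 size 127.4 16.2 ang 51.6 [ 32  39 199]
```

View pics/tw3.png

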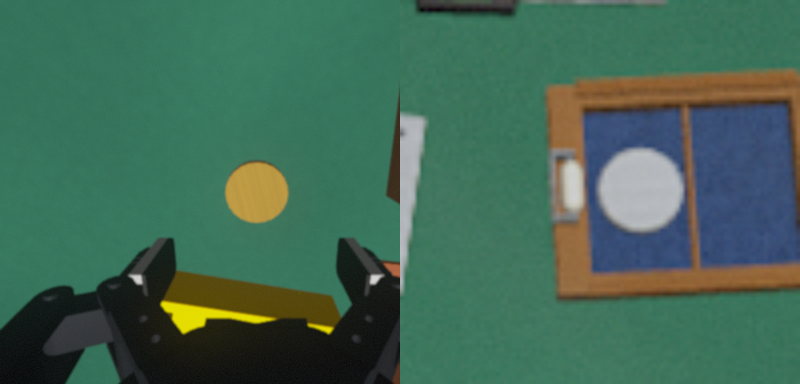

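Steel lies flat in well_a (640,190) on the right-hand crop. The brass block is centred under the wrist at (256,192).

Request:
play_rows:
  deltas:
    - [0, 0, 0, -0.1, 0.5, 0, -1]
    - [0, 0, 0, 0, 0.8, 0, -1]
    - [0, 0, 0, 0, 0.8, 0, -1]
    - [0, 0, 0, 0, 0.4, 0, -1]
    - [0, 0, 0, 0, 0.2, 0, -1]
    - [0, 0, 0, 0, 0.1, 0, -1]
    - [0, 0, 0, 0, 0, 0, 0.5]
    - [0, 0, 0, 0, 0, 0, 0.5]
    - [0, 0, 0, 0, 0, 0, 0.5]
    - [0, 0, 0, 0, 0, 0, 0.5]
    - [0, 0, 0, 0, 0, 0, 0.5]
    - [0, 0, 0, 0, -0.3, 0, 0.5]
    - [0, 0, 0, 0, -0.7, 0, 0.5]
    - [0, 0, 0, 0, -0.8, 0, 0.5]
    - [0, 0, 0, 0, -0.8, 0, 0.5]
    - [0, 0, 0, 0, -0.4, 0, 0.5]
    - [0, 0, 0, 0, 0, 0, 0.5]

```text
t: 23.63
tool_pos: [0.4524, -0.2241, 0.1397]
tcp_rot: [-89.7, -0.3, -86.9]
force: [-0.1, -0.7, -2.5]
finger_gap: 0.0538
```

Request:
play_rows:
  deltas:
    - [0, 0, 0, -0.1, 0, 0.4, 0.5]
    - [0, 0, 0, -0.2, 0, 0.8, 0.5]
    - [0, 0, 0, -0.2, 0, 0.8, 0.5]
    - [0, 0, 0, -0.2, 0, 0.8, 0.5]
    - [0, 0, 0, -0.2, 0, 0.8, 0.5]
    - [0, 0, 0, -0.2, 0, 0.8, 0.5]
    - [0, 0, 0, -0.145, 0, 0.48, 0.5]
    - [0, 0, 0, 0, 0, 0, 0.5]
    - [0, 0, 0, 0, 0, 0, 0.5]

```text
t: 24.38
tool_pos: [0.6432, -0.1619, 0.1333]
tcp_rot: [-90.1, 0.0, -86.8]
force: [0.4, -0.9, -2.1]
finger_gap: 0.0536
```

Run:
```python
from h import *
st()
i,K,R,t=wristcam();hsv=cv2.cvtColor(i,cv2.COLOR_BGR2HSV)
cv2.imwrite("pics/w6.png",i)
m=cv2.inRange(hsv,(15,120,90),(28,255,255));c=max(cv2.findContours(m,0,2)[0],key=cv2.contourArea)
(u,v),r=cv2.minEnclosingCircle(c);print(u,v,r,ray(K,R,t,(u,v),read_state()["tool_pos"][2]-.001)*1000)
```

```text
24.3833 [ 0.6432 -0.1619  0.1333] [-9.012e+01  5.000e-02 -8.682e+01] [ 0.4 -0.9 -2.1] 0.0536 [-21.4  28.7   5.6  67.   -0.   65.4]
255.71739196777344 256.2391357421875 54.60665512084961 [ 642.10813623 -160.00180415  132.71657199]
```

Request:
play_rows:
  deltas:
    - [0, 0, 0, 0.05, 0.4, 0.03, 0.5]
    - [0, 0, 0, 0, 0.7, 0, 0.5]
    - [0, 0, 0, 0, 0.7, 0, 0.5]
    - [0, 0, 0, 0, 0.4, 0, 0.5]
    - [0, 0, 0, 0, 0.25, 0, 0.5]
    - [0, 0, 0, 0, 0.15, 0, 0.5]
    - [0, 0, 0, 0, 0.12, 0, 0.5]
    - [0, 0, 0, 0, 0, 0, 0.5]
    - [0, 0, 0, 0, 0, 0, -0.6]
    - [0, 0, 0, 0, 0, 0, -0.6]
    - [0, 0, 0, 0, 0, 0, -0.6]
    - [0, 0, 0, 0, 0, 0, -0.6]
    - [0, 0, 0, 0, -0.3, 0, -0.6]
    - [0, 0, 0, 0, -0.7, 0, -0.6]
    - [0, 0, 0, 0, -0.9, 0, -0.6]
    - [0, 0, 0, 0, -0.9, 0, -0.6]
    - [0, 0, 0, 0, -0.9, 0, -0.3]
    - [0, 0, 0, 0, -0.3, 0, 0]
    - [0, 0, 0, 0, 0, 0, 0]

```text
t: 26.02
tool_pos: [0.6458, -0.1651, 0.1913]
tcp_rot: [-89.6, -0.2, -86.9]
force: [0.2, 0.4, -0.5]
finger_gap: 0.0427
```

Run:
```python
from h import *
st()
i,K,R,t=wristcam();cv2.imwrite("pics/w7.png",i);cv2.imwrite("pics/w7b.png",cv2.resize(i,(800,600),interpolation=cv2.INTER_CUBIC));np.savez("w7.npz",K=K,R=R,t=t)
```

```text
26.0167 [ 0.6458 -0.1651  0.1913] [-89.6   -0.19 -86.89] [ 0.2  0.4 -0.5] 0.0427 [-21.5  27.2  11.5  73.9  -0.   65.3]
```

View pics/w7b.png

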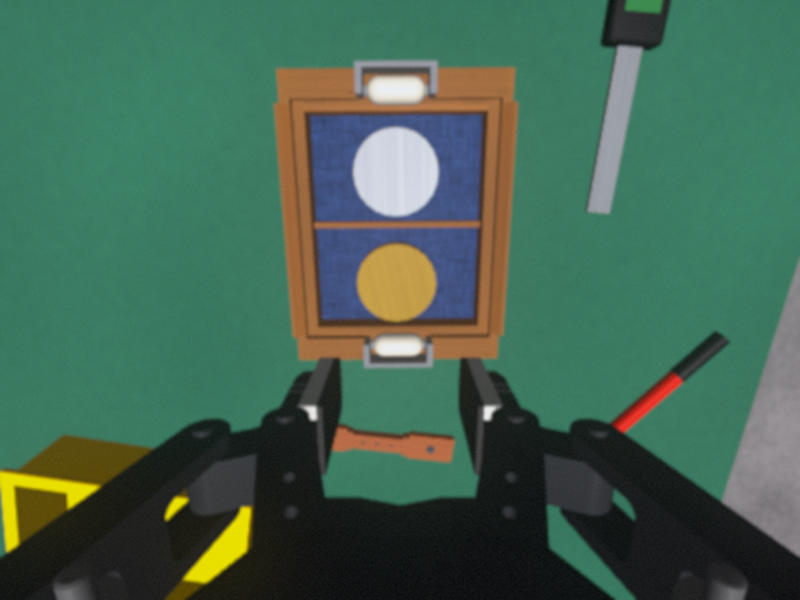

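Both blocks lie in their wells: steel at (396,172), brass at (397,283). The coupon shows at (395,443). This view also gives the case pose.

```bash
cat > fit.py <<'E'
from h import *
from scipy.optimize import least_squares
def fit(K,R,t,pts,x0):
    # pts: (X,Y,Z in object mm, u,v in 800px)
    P=np.array([p[:3] for p in pts],float)/1000;U=(np.array([p[3:] for p in pts])+.5)*.64-.5
    def proj(p):
        c,s=np.cos(p[2]),np.sin(p[2]);W=np.c_[p[0]+c*P[:,0]-s*P[:,1],p[1]+s*P[:,0]+c*P[:,1],P[:,2]]
        q=W@R.T+t;q=q@K.T;return q[:,:2]/q[:,2:]
    r=least_squares(lambda p:(proj(p)-U).ravel(),x0,loss="soft_l1")
    print((r.x[:2]*1000).round(1),np.degrees(r.x[2]).round(2),"\n",((proj(r.x)-U)/.64).round(1).tolist());return r.x
E
python3 - <<'E'
from fit import *
w=np.load("w7.npz");K,R,t=w["K"],w["R"],w["t"]
pts=[(-58,72,24,305,111),(58,72,24,488,111),(-58,-72,24,318,326),(58,-72,24,479,326),(-58,0,15,315,225),(58,0,15,481,225),
(0,77+4,33.5,396.5,90),(0,-77-4,33.5,398,346)]
print(fit(K,R,t,pts,[.641,-.125,.05]))
i=cv2.imread("pics/w7.png");cv2.imwrite("pics/case.png",cv2.resize(i[35:240,165:345],None,fx=2.9,fy=2.9,interpolation=cv2.INTER_CUBIC))
E
```

```text
[ 642.2 -125. ] 3.31 
 [[-0.2, -0.0], [1.1, -0.7], [0.0, 1.0], [-0.8, 0.1], [-0.6, 0.2], [-0.3, -0.6], [0.4, 2.0], [0.3, -2.9]]
[ 0.64220808 -0.12499516  0.05782586]
```

View pics/case.png

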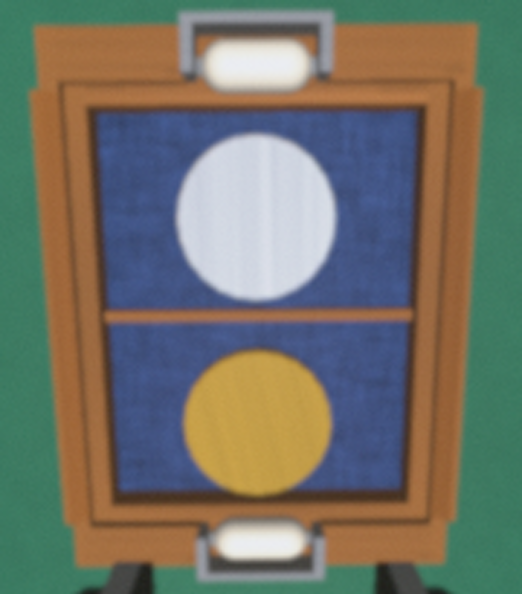

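The crop shows the brass block flat against the near wall of its well, with a dark gap below it at (257,497), and the steel block flat. Case fit: (642.2, -125.0), yaw 3.3°. Next, look at the cover.

Request:
play_rows:
  deltas:
    - [0, 0, 0, -0.4, 0, 0.02, -0.2]
    - [0, 0, 0, -0.8, 0, 0.02, -0.2]
    - [0, 0, 0, -0.9, 0, 0.02, -0.2]
    - [0, 0, 0, -0.9, 0, 0.03, -0.2]
    - [0, 0, 0, -0.9, 0, 0.03, -0.2]
    - [0, 0, 0, -0.9, 0, 0.03, -0.2]
    - [0, 0, 0, -0.9, 0, 0.03, -0.2]
    - [0, 0, 0, -0.6, 0, 0.02, -0.2]
    - [0, 0.8, 0, -0.3, 0, 0, -0.2]
    - [0, 0.78, 0, 0, 0, 0, -0.2]
    - [0, 0, 0, 0, 0, 0, -0.2]
    - [0, 0, 0, 0, 0, 0, -0.2]

```text
t: 27.07
tool_pos: [0.6373, 0.1, 0.1849]
tcp_rot: [-90.1, -0.0, -96.2]
force: [0.9, 0.4, 0.0]
finger_gap: 0.0516
```

Run:
```python
from h import *
st()
i,K,R,t=wristcam();cv2.imwrite("pics/w8.png",i);cv2.imwrite("pics/w8b.png",cv2.resize(i,(800,600),interpolation=cv2.INTER_CUBIC));np.savez("w8.npz",K=K,R=R,t=t)
```

```text
27.0667 [0.6373 0.1    0.1849] [-9.013e+01 -2.000e-02 -9.619e+01] [0.9 0.4 0. ] 0.0516 [ 1.5 25.5  7.9 72.5 -0.  97.7]
```

View pics/w8b.png

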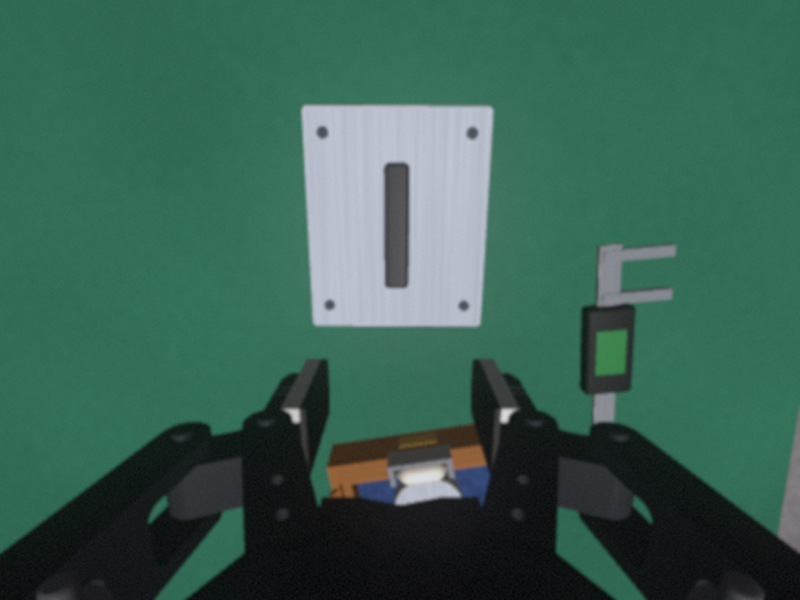

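The cover plate corners are at (302,106), (493,106), (481,326) and (313,325). The handle top spans (384–409, 163–288).

Run:
```python
from fit import *
w=np.load("w8.npz");K,R,t=w["K"],w["R"],w["t"]
pl=[(-63,77,4,302,105.5),(63,77,4,493,105.5),(63,-77,4,481.5,326.5),(-63,-77,4,313,325.5)]
h=[(-8,40,35,384,163),(8,40,35,409,163),(8,-40,35,408,288),(-8,-40,35,386,288)]
a=fit(K,R,t,pl,[.637,.14,-.11]);fit(K,R,t,h,[.637,.14,-.11]);x=fit(K,R,t,pl+h,[.637,.14,-.11])
s=read_state();psi=np.radians(s["tcp_rot"][2]);d=x[:2]-s["tool_pos"][:2]
print("tool x,z mm",1000*(np.cos(psi)*d[0]+np.sin(psi)*d[1]),1000*(-np.sin(psi)*d[0]+np.cos(psi)*d[1]),"yaw target",np.degrees(x[2])-90)
```

```text
[638.5 141.2] -6.36 
 [[-0.3, -0.6], [0.3, -0.2], [-1.1, 0.2], [1.2, 0.7]]
[638.4 141.4] -6.11 
 [[-0.6, -0.8], [0.6, -0.8], [1.1, 1.0], [-1.1, 1.0]]
[638.4 141.3] -6.33 
 [[-0.5, -0.6], [0.1, -0.3], [-1.1, 0.1], [1.1, 0.6], [-0.3, -0.7], [0.9, -0.6], [0.9, 1.2], [-1.3, 1.1]]
tool x,z mm -41.65183382802799 -3.611177857683343 yaw target -96.33225929548625
```

Request:
play_rows:
  deltas:
    - [0, 0, 0, -0.54, 0, -0.035, -0.2]
    - [0, 0, 0, -0.5, 0, -0.03, -0.2]
    - [0, 0, 0, 0, 0.5, 0, -0.2]
    - [0, 0, 0, 0, 0.8, 0, -0.2]
    - [0, 0, 0, 0, 0.9, 0, -0.2]
    - [0, 0, 0, 0, 0.8, 0, -0.2]
    - [0, 0, 0, 0, 0.5, 0, -0.2]
    - [0, 0, 0, 0, 0.25, 0, -0.2]
    - [0, 0, 0, 0, 0.12, 0, -0.2]
    - [0, 0, 0, 0, 0, 0, -0.2]
    - [0, 0, 0, 0, 0, 0, 1]
    - [0, 0, 0, 0, 0, 0, 1]
    - [0, 0, 0, 0, 0, 0, 1]
    - [0, 0, 0, 0, 0, 0, 1]
    - [0, 0, 0, 0, 0, 0, 1]

```text
t: 28.37
tool_pos: [0.6409, 0.1411, 0.0332]
tcp_rot: [-89.8, 0.0, -96.4]
force: [-0.5, -0.6, 6.0]
finger_gap: 0.0147
```

Run:
```python
from h import *
st()
```

```text
28.3667 [0.6409 0.1411 0.0332] [-8.985e+01  3.000e-02 -9.637e+01] [-0.5 -0.6  6. ] 0.0147 [  5.1  32.2  -4.1  53.6   0.  101.5]
```

Request:
play_rows:
  deltas:
    - [0, 0, 0, 0, -0.2, 0, 1]
    - [0, 0, 0, 0, -0.5, 0, 1]
    - [0, 0, 0, 0, -0.6, 0, 1]
    - [0, 0, 0, 0, -0.6, 0, 1]
    - [0, -0.5, 0, 0, -0.3, 0, 1]
    - [0, -0.6, 0, 0, -0.1, 0, 1]
    - [0, -0.52, 0, 0, 0, 0, 1]
    - [0, 0, 0, 0.3, 0, -0.02, 1]
    - [0, 0, 0, 0.6, 0, -0.03, 1]
    - [0, 0, 0, 0.8, 0, -0.04, 1]
    - [0, 0, 0, 0.8, 0, -0.04, 1]
    - [0, 0, 0, 0.8, 0, -0.04, 1]
    - [0, 0, 0, 0.8, 0, -0.04, 1]
    - [0, 0, 0, 0.8, 0, -0.04, 1]
    - [0, 0, 0, 0.8, 0, -0.04, 1]
    - [0, 0, 0, 0.6, 0, -0.03, 1]
    - [0, 0, 0, 0.35, 0, 0, 1]
    - [0, 0, 0, 0, 0, 0, 1]
    - [0, 0, 0, 0, 0, 0, 1]

```text
t: 29.95
tool_pos: [0.6425, -0.1259, 0.1234]
tcp_rot: [-90.0, 0.0, -86.8]
force: [-0.3, 0.3, -2.2]
finger_gap: 0.0147
```

Run:
```python
from h import *
st()
i,K,R,t=wristcam();st();cv2.imwrite("pics/w9.png",i);cv2.imwrite("pics/w9b.png",cv2.resize(i,(800,600),interpolation=cv2.INTER_CUBIC));np.savez("w9.npz",K=K,R=R,t=t)
```

```text
29.95 [ 0.6425 -0.1259  0.1234] [-9.003e+01  3.000e-02 -8.678e+01] [-0.3  0.3 -2.2] 0.0147 [-18.4  28.2   3.2  65.    0.   68.4]
30.0 [ 0.6426 -0.1249  0.1235] [-9.002e+01  3.000e-02 -8.670e+01] [-0.3 -0.  -2.9] 0.0146 [-18.3  28.2   3.1  65.    0.   68.4]
```

View pics/w9b.png

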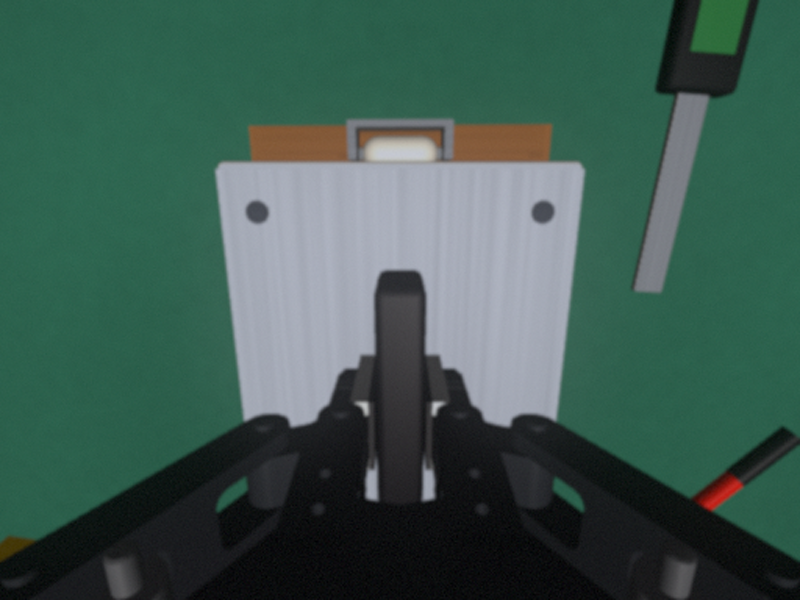

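The cover is held square over the case. Its edge midpoint is at column 400.5, against 400 to 401.5 for the case end and roller. Checking y.

Run:
```python
from fit import *
w=np.load("w9.npz");K,R,t=w["K"],w["R"],w["t"]
fit(K,R,t,[(-63,77,95,217,162.5),(63,77,95,584,162.5),(-63,77,95,218,161.5),(45,62,95,0,0)][:3],[.642,-.125,.057])
# corrected with rounded edge; case end corners + roller, compared with w7 measured pixels
w7=np.load("w7.npz")
f=lambda w,a,b,z:(ray(w["K"],w["R"],w["t"],((a+.5)*.64-.5,(b+.5)*.64-.5),z)*1000).round(1)
for z in(.024,.034):print(z,"w9 ends",f(w,249,126,z),f(w,552,125,z),"w7 ends",f(w7,277,68,z),f(w7,516,67,z),"w7 far",f(w7,299,360,z),f(w7,497,358,z))
print("bracket w9",f(w,347,120,.03),f(w,453,120,.03),"w7",f(w7,354,61,.03),f(w7,438,61,.03),f(w7,365,367,.03),f(w7,432,367,.03))
```

```text
[ 642.1 -126.2] 3.11 
 [[-0.4, -0.4], [3.7, 0.2], [-1.4, 0.6]]
0.024 w9 ends [562.6 -33.9  24. ] [710.  -25.3  24. ] w7 ends [563.4 -33.1  24. ] [709.7 -24.5  24. ] w7 far [ 574.4 -226.9   24. ] [ 720.9 -217.7   24. ]
0.034 w9 ends [566.  -34.9  34. ] [706.8 -26.6  34. ] w7 ends [566.  -35.2  34. ] [707.3 -26.9  34. ] w7 far [ 576.7 -222.3   34. ] [ 718.1 -213.5   34. ]
bracket w9 [611.  -29.3  30. ] [661.  -26.5  30. ] w7 [611.  -28.1  30. ] [661.2 -25.3  30. ] [ 623.7 -227.2   30. ] [ 672.6 -224.7   30. ]
```

Request:
play_rows:
  deltas:
    - [0, 0, 0, -0.02, 0.2, 0.01, 1]
    - [0, 0, 0, 0, 0.3, 0, 1]
    - [0, 0, 0, 0, 0.3, 0, 1]
    - [0, 0, 0, 0, 0.25, 0, 1]
    - [0, 0, 0, 0, 0.15, 0, 1]
    - [0, 0, 0, 0, 0, 0, 1]

```text
t: 30.5
tool_pos: [0.6425, -0.1234, 0.0738]
tcp_rot: [-90.1, 0.1, -86.6]
force: [-0.3, -0.1, -3.3]
finger_gap: 0.0144
```

Request:
play_rows:
  deltas:
    - [0, 0, 0, 0, 0.05, 0, 1]
    - [0, 0, 0, 0, 0.05, 0, 1]
    - [0, 0, 0, 0, 0.05, 0, 1]
    - [0, 0, 0, 0, 0, 0, 1]
    - [0, 0, 0, 0, 0, 0, 1]

```text
t: 30.92
tool_pos: [0.6439, -0.1248, 0.0707]
tcp_rot: [-89.9, -0.1, -86.7]
force: [0.2, -0.7, 4.2]
finger_gap: 0.0146
```

Request:
play_rows:
  deltas:
    - [0, 0, 0, 0, 0.08, 0, 1]
    - [0, 0, 0, 0, 0.08, 0, 1]
    - [0, 0, 0, 0, 0, 0, 1]

```text
t: 31.17
tool_pos: [0.6438, -0.1246, 0.0634]
tcp_rot: [-89.9, -0.0, -86.7]
force: [3.1, -0.2, -1.9]
finger_gap: 0.0147
```

Request:
play_rows:
  deltas:
    - [0, 0, 0, 0, 0.08, 0, 1]
    - [0, 0, 0, 0, 0.06, 0, 1]
    - [0, 0, 0, 0, 0, 0, 1]

```text
t: 31.42
tool_pos: [0.643, -0.1246, 0.0572]
tcp_rot: [-90.0, -0.0, -86.7]
force: [0.4, -0.5, -1.0]
finger_gap: 0.0151
```

Request:
play_rows:
  deltas:
    - [0, 0, 0, 0, 0.05, 0, 1]
    - [0, 0, 0, 0, 0, 0, 1]
    - [0, 0, 0, 0, 0, 0, 1]

```text
t: 31.67
tool_pos: [0.643, -0.1246, 0.0572]
tcp_rot: [-90.0, -0.0, -86.7]
force: [-5.7, -0.5, 15.2]
finger_gap: 0.0147
```

Request:
play_rows:
  deltas:
    - [0, 0, 0, 0, -0.04, 0, 0.3]
    - [0, 0, 0, 0, 0, 0, 0.3]
    - [0, 0, 0, 0, 0, 0, 0.2]
    - [0, 0, 0, 0, -0.3, 0, 0.2]
    - [0, 0, 0, 0, -0.6, 0, 0.2]
    - [0, 0, 0, 0.3, -0.7, 0, 0.2]
    - [0, 0, 0, 0.4, -0.7, 0, 0.2]
    - [0, 0, 0, 0.3, -0.6, 0, 0.2]
    - [0, 0, 0, 0, -0.4, 0, 0.2]
    - [0, 0, 0, 0, 0, 0, 0.2]
    - [0, 0, 0, 0, 0, 0, 0.2]

```text
t: 32.58
tool_pos: [0.6457, -0.1646, 0.1893]
tcp_rot: [-89.9, -0.0, -86.7]
force: [-0.9, 0.5, -0.2]
finger_gap: 0.0341
```

Run:
```python
from h import *
st()
i,K,R,t=wristcam();cv2.imwrite("pics/w10.png",i);np.savez("w10.npz",K=K,R=R,t=t)
j=read_camera("side")["color"];cv2.imwrite("pics/side10.png",j)
cv2.imwrite("pics/w10b.png",np.hstack([cv2.resize(i[20:260,130:370],(450,450),interpolation=cv2.INTER_CUBIC),cv2.resize(j[190:260,230:340],None,fx=3,fy=450/70,interpolation=cv2.INTER_CUBIC)]))
```

```text
32.5833 [ 0.6457 -0.1646  0.1893] [-8.995e+01 -2.000e-02 -8.667e+01] [-0.9  0.5 -0.2] 0.0341 [-21.5  27.4  11.7  74.2   0.   65.2]
```

View pics/w10b.png

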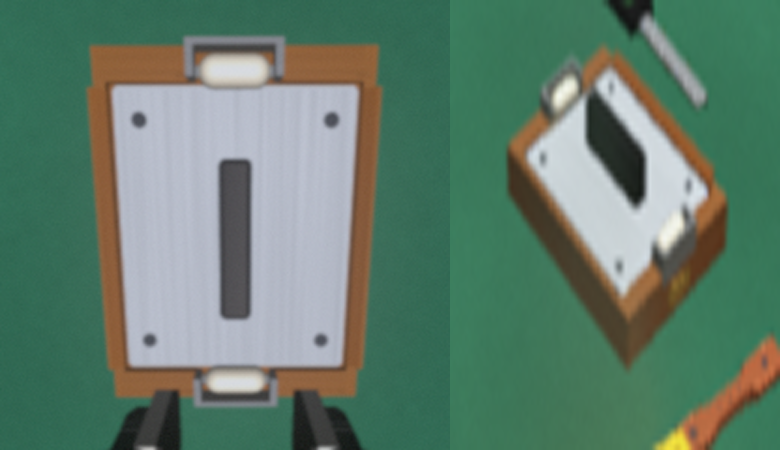

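The cover is home: both white rollers overlap the plate ends, at (235,70) and (235,380) in the left crop, and the side view shows it level in the rims. The press stopped at the seated height with 15 N. The coupon is left.

Request:
play_rows:
  deltas:
    - [0, 0, 0, 0.4, 0.1, -0.06, 0]
    - [0, 0, 0, 0.8, 0.3, -0.1, 0]
    - [0, 0, 0, 0.8, 0.3, -0.1, 0]
    - [0, 0, 0, 0.8, 0.3, -0.1, 0]
    - [0, 0, 0, 0.75, 0.3, -0.1, 0]
    - [0, -0.7, 0, 0, 0.2, 0, -0.2]
    - [0, -0.95, 0, 0, 0, 0, -0.2]
    - [0, -0.95, 0, 0, 0, 0, -0.2]
    - [0, -0.95, 0, 0, 0, 0, -0.2]
    - [0, -0.95, 0, 0, 0, 0, -0.2]
    - [0, -0.95, 0, 0, 0, 0, -0.2]
    - [0, -0.95, 0, 0, 0, 0, -0.2]
    - [0, -0.95, 0, 0, 0, 0, -0.2]
    - [0, -0.95, 0, 0, 0, 0, -0.2]
    - [0, -0.95, 0, 0, 0, 0, -0.2]
    - [0, -0.95, 0, 0, 0, 0, -0.2]
    - [0, -0.95, 0, 0, 0, 0, -0.2]
    - [0, -0.95, 0, 0, 0, 0, -0.2]
    - [0, -0.95, 0, 0, 0, 0, -0.2]
    - [0, -0.7, 0, 0, 0, 0, -0.2]

```text
t: 34.35
tool_pos: [0.6347, -0.3074, 0.1273]
tcp_rot: [-89.9, 0.1, -3.8]
force: [0.5, -0.4, 0.9]
finger_gap: 0.0513
```

Request:
play_rows:
  deltas:
    - [0, 0, 0, 0, 0, 0, -0.2]
    - [0, 0, 0, 0, 0, 0, -0.2]

```text
t: 34.52
tool_pos: [0.6349, -0.3073, 0.1278]
tcp_rot: [-90.0, 0.1, -4.3]
force: [-0.4, -0.4, 0.4]
finger_gap: 0.0513
```

Run:
```python
from h import *
st()
i,K,R,t=wristcam();blobs(i,K,R,t,.006,200);cv2.imwrite("pics/w11.png",i)
hsv=cv2.cvtColor(i,cv2.COLOR_BGR2HSV);m=cv2.inRange(hsv,(3,110,90),(14,255,255))
for c in cv2.findContours(m,0,1)[0]:
    if cv2.contourArea(c)>150:
        P=np.array([ray(K,R,t,p[0],.006)[:2] for p in c]).astype(np.float32)*1000;print(cv2.minAreaRect(P),c[:,0].mean(0))
```

```text
34.5167 [ 0.6349 -0.3073  0.1278] [-89.96   0.09  -4.3 ] [-0.4 -0.4  0.4] 0.0513 [-32.6  32.9  12.3  69.5  -0.  -28.3]
px [106. 212.] xy 645.0 -453.3 size 122.1 81.7 ang -87.8 [33 51 81]
px [255. 189.] xy 635.2 -308.6 size 129.6 24.1 ang -3.9 [ 69 105 175]
((729.1343994140625, -112.89610290527344), (13.853562355041504, 114.87995910644531), 3.3772404193878174) [456.62343096 267.72384937]
((710.3888549804688, -200.85752868652344), (48.80044937133789, 20.10870933532715), 3.446613073348999) [367.28828829 257.27027027]
((635.0350952148438, -308.9145202636719), (21.60569953918457, 127.53266143798828), 85.75862884521484) [255.31023102 188.82838284]
((598.3612670898438, -149.64755249023438), (53.971099853515625, 136.3321990966797), 4.407646656036377) [418.24647887 127.27699531]
```

Request:
play_rows:
  deltas:
    - [0, 0, 0, 0, 0.5, -0.03, -0.2]
    - [0, 0, 0, 0, 0.8, 0, -0.2]
    - [0, 0, 0, 0, 0.7, 0, -0.2]
    - [0, 0, 0, 0, 0.35, 0, -0.2]
    - [0, 0, 0, 0, 0.2, 0, -0.2]
    - [0, 0, 0, 0, 0, 0, -0.2]
    - [0, 0, 0, 0, 0, 0, 0.2]
    - [0, 0, 0, 0, 0, 0, 0.2]
    - [0, 0, 0, 0, 0, 0, 0.2]

```text
t: 35.32
tool_pos: [0.636, -0.3089, 0.0286]
tcp_rot: [-90.1, -0.1, -4.2]
force: [0.0, 1.0, 0.1]
finger_gap: 0.0341
```

Run:
```python
from h import *
st()
i,K,R,t=wristcam();cv2.imwrite("pics/w12.png",cv2.resize(i[150:,130:390],(800,720))[:600])
```

```text
35.3167 [ 0.636  -0.3089  0.0286] [-90.07  -0.12  -4.17] [0.  1.  0.1] 0.0341 [-32.7  36.7   4.1  57.3  -0.  -28.5]
```

View pics/w12.png

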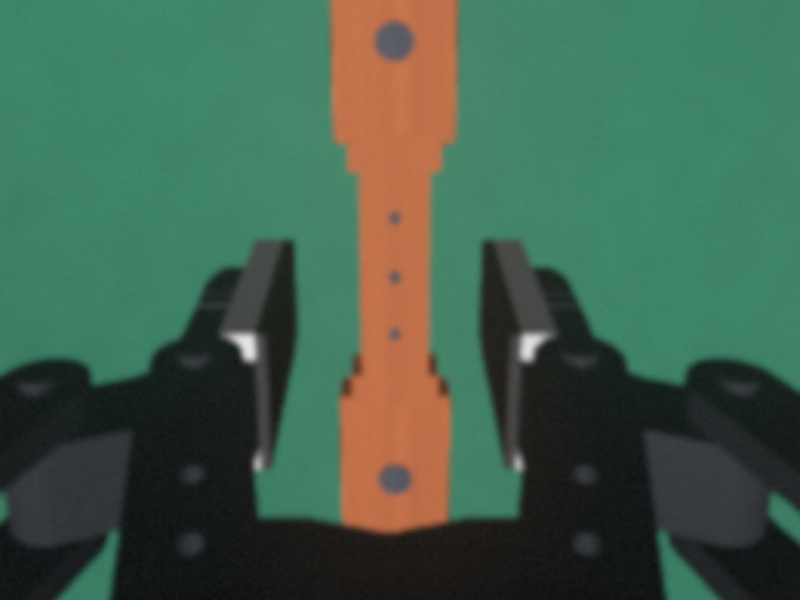

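The fingers straddle the coupon's waist, centred at (395,277). Lower a little more and grip.

Request:
play_rows:
  deltas:
    - [0, 0, 0, 0, 0.08, 0, 0.2]
    - [0, 0, 0, 0, 0.06, 0, 0.2]
    - [0, 0, 0, 0, 0.03, 0, 0.2]
    - [0, 0, 0, 0, 0, 0, 0.2]
    - [0, 0, 0, 0, 0, 0, 1]
    - [0, 0, 0, 0, 0, 0, 1]
    - [0, 0, 0, 0, 0, 0, 1]
    - [0, 0, 0, 0, 0, 0, 1]
    - [0, 0, 0, 0, 0, 0, 1]

```text
t: 36.12
tool_pos: [0.6354, -0.3085, 0.0205]
tcp_rot: [-90.0, -0.0, -4.2]
force: [0.0, 0.3, 2.4]
finger_gap: 0.0106
```

Request:
play_rows:
  deltas:
    - [0, 0, 0, 0, -0.2, 0, 1]
    - [0, 0, 0, 0, -0.5, 0, 1]
    - [0, 0, 0, 0, -0.7, 0, 1]
    - [0, 0, 0, 0, -0.7, 0, 1]
    - [0, 0, 0, 0, -0.5, 0, 1]
    - [0, 0, 0, 0, 0, 0, 1]

```text
t: 36.62
tool_pos: [0.6369, -0.3093, 0.1299]
tcp_rot: [-90.2, -0.4, -4.2]
force: [-1.0, -0.0, -1.5]
finger_gap: 0.0109
```

Request:
play_rows:
  deltas:
    - [0, 0, 0, -0.3, 0, -0.17, 1]
    - [0, 0, 0, -0.6, 0, -0.33, 1]
    - [0, 0, 0, -0.7, 0, -0.4, 1]
    - [0, 0, 0, -0.7, 0, -0.4, 1]
    - [0, 0, 0, -0.7, 0, -0.4, 1]
    - [0, 0, 0, -0.7, 0, -0.4, 1]
    - [0, 0, 0, -0.6, 0, -0.3, 1]
    - [0, 0.5, 0, -0.33, 0, -0.15, 1]
    - [0, 0, 0, 0, 0.4, 0, 1]
    - [0, 0, 0, 0, 0.7, 0, 1]
    - [0, 0, 0, 0, 0.4, 0, 1]
    - [0, 0, 0, 0, 0, 0, 1]
    - [0, 0, 0, 0, 0, 0, 0]
    - [0, 0, 0, 0, 0, 0, 0]
    - [0, 0, 0, 0, 0, 0, 0]
    - [0, 0, 0, 0, -0.5, 0, 0]
    - [0, 0, 0, 0, -0.9, 0, 0]
    - [0, 0, 0, 0, -0.9, 0, 0]
    - [0, 0, 0, 0, -0.4, 0, 0]
    - [0, 0, 0, 0, 0, 0, 0]

```text
t: 38.28
tool_pos: [0.4447, -0.3982, 0.1782]
tcp_rot: [-90.4, -0.4, -7.1]
force: [-0.4, 0.3, -0.2]
finger_gap: 0.0432
```

Run:
```python
from h import *
st()
i,K,R,t=wristcam();j=read_camera("top")["color"]
cv2.imwrite("pics/fin.png",np.vstack([np.hstack([cv2.resize(i,(384,288)),cv2.resize(j[120:280,:213],(384,288))]),cv2.resize(j[130:290,60:487],(768,288))]))
```

```text
38.2833 [ 0.4447 -0.3982  0.1782] [-90.36  -0.39  -7.14] [-0.4  0.3 -0.2] 0.0432 [-49.9  20.7  -0.9  67.9  -0.  -42.8]
```

View pics/fin.png

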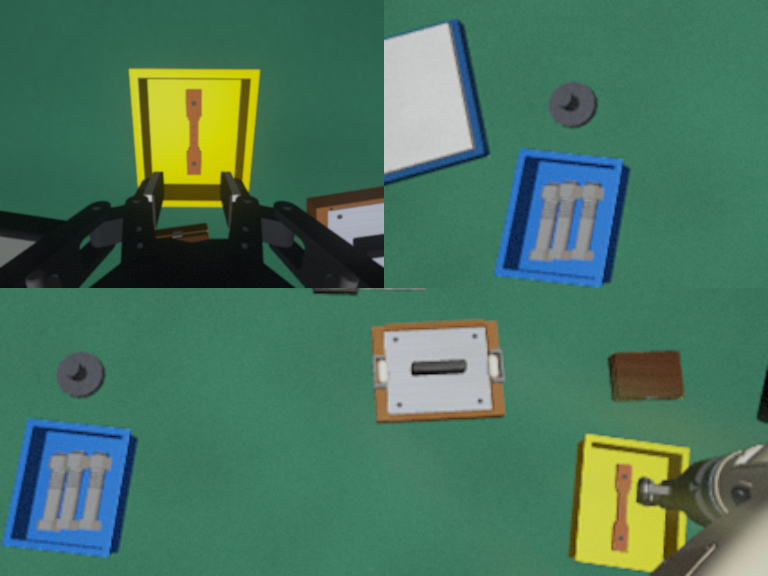

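The coupon lies in the yellow bin at (193,130), the three bolts are in the blue bin, and the cover sits in the case under both rollers. The gripper is clear, so I'm handing in.

```bash
python3 -c "
from plant import *
print(finish_job())"
```

```text
the job is handed in; nothing more can be done
None
```

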